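# Hold a jumbo peg open around the dosing card

## Robot

A 6-joint arm with a two-finger parallel gripper is mounted at the origin on a cart in front of the work surface, level with it; the furniture and walls round the work are solid. World frame = base frame: x ahead of the robot, y to its left, z up, the work surface at z = 0. Lengths are in m, angles in degrees, forces in N, time in s.
With the tool pointing down it reaches from about 0.4 to 0.825 m from the base axis. Payload 7 kg.
Tool frame: the origin (TCP) lies midway between the tips of the shut fingers; the grasp point (between the pads) lies 19 mm behind it; z points along the fingers, y is the line along which they close (so a half turn about z gives the same grasp; the last joint's range is limited). The gripper opens to 88 mm and grips with 3 to 60 N. Pads are 19 mm wide; open, the fingers measure 130 mm over their backs; the gripper's body (78 mm by 193 mm) begins 47 mm behind the grasp point.
Start: joints at [-50.816, 20.546, 0.682, 0, -70.136, -16.507], TCP at [0.26, -0.623, 0.196] pointing down, gripper open.
Joint ranges: [-176.03, 176.03], [-82.01, 121.73], [-58.28, 71.71], [-173.87, 95.51], [-174.79, -0.11], [-173.66, 173.66]. Speed limits (degrees/s): [136.94, 136.94, 172.46, 180, 180, 180].

## Interface

Orientations are given as a 3x3 rotation matrix whose columns are the frame's x, y, z axes.
In Python, from rig import robot gives the robot as it stands. Calls block until the motion is done:
- robot.goto(position, orientation): joint-space move of the TCP to a pose.
- robot.servo_line(position, ori=None, speed=0.15): straight line of the TCP; ori=None keeps the orientation; speed is the mean speed in m/s.
- robot.movej(angles): joint-space move.
- robot.move_gripper(opening): opening from 0.0 (shut) to 1.0 (fully open); the grip force is fixed at half the most; returns when the fingers have stopped.
- robot.dwell(seconds).
- robot.ik(position, orientation): joint angles nearest the present ones, or None.
- robot.grab_frame(name): name is "scene" or "top"; returns (picture, depth): 480x640x3 uint8, red, green, blue; 480x640 float32, m along the optical axis (not along the pixel's ray), 0 where there is no reading.
- robot.camera_info(name): a dict with "vfov" (degrees; the focal length in pixels is half the picture's height over the tangent of half this angle, whatever the lens; pixels are square), "cx", "cy" (the principal point, pixels), "view" (4x4, takes a point from world to camera coordinates). Camera axes: x right, y down, z forward; pixel columns grow to the right and rows downward; lengths in m; the calibration is good to about 2 mm. A picture is of the moment at which its call begins. camera_info takes no time and is no camera call.
A pose or a line that the arm cannot do raises robot.Unreachable and nothing moves.
- robot.job_done(): hands the job in; it is judged then, once.
Readings, each from a call of its own:
- robot.read_t(): time.
- robot.read_qpos(): joint angles.
- robot.read_qvel(): joint speeds.
- robot.read_effort(): joint torques, N m.
- robot.read_position(): TCP position.
- robot.read_tcp_rot(): TCP orientation.
- robot.read_force(): force on the tool from outside, world axes, zero at the start.
- robot.read_ft_torque(): the same for the moment, N m.
- robot.read_grip_width(): opening from 0.0 (shut) to 1.0 (fully open).
- robot.read_finger_force(): force on a finger pad.
Only numpy, scipy, OpenCV 4.12 (cv2) and the standard library are available. Lean on these libraries where they do the work, as an engineer would, in place of code of your own. Each camera call takes 0.05 s, during which the arm holds its last target. There are 200 camera calls.

## Task

Clear the way to the dosing card: take the cup that stands right in front of the card's near upright edge and nest it straight down, fully home, into the other equal cup, and let go of it. Then squeeze the tails of the big wooden spring peg that lies on its side and, keeping it level as it lay, bring its jaws wide open around the card's near upright edge, well over the edge but clear of the card on both sides, and finish while still holding it there, squeezed open. Leave the other small things on the worktop where they are.

Things in the scene. Friction and masses are not known exactly. Their poses are not given: they have to be found in the camera images.
- cup_near: Plain white round cup, open at the top, about 65 mm in front of the card's near edge. Outer diameter 40 mm at the foot, 60 mm at the rim, straight taper, 68 mm high, wall 2 mm, floor raised inside to 26 mm. Origin: centre of the underside, z up. Pick it across the outside of the rim from above, fingertips at most 20 mm below the rim (see cup_far).
- cup_far: The other cup, same shape and size, standing apart. Origin: centre of the underside. A cup nested fully home stands on its inner floor, 26 mm higher, so its top 26 mm stay free above this cup's rim; about 1.8 mm side play when home, 8 mm at entry.
- peg: Jumbo light-wood spring peg, 113 mm long, 24 mm thick, 80 g, lying on its side: it opens in the horizontal plane. Origin: under the pivot, on the underside. x points to the jaws (tips at x = 50 mm), tails end at x = -60 mm, z up. These axes are those of the +y half; its jaw's inner face is at y = 0.8 mm. Opening turns each half 0.25 rad away from the middle line.
- peg_grip (a point): Good grip point on the peg: 42 mm behind the pivot on the shut peg's middle line, mid height; close the fingers across the tails. Shut, the tails spread in a V, 50 mm over their outer faces here, 58 mm at the ends; squeezed home the outer faces are parallel, 29 mm apart. 3 N starts it, about 9 N holds it fully open, jaw tips then 26 mm apart.
- peg_jaw (a point): Point at the jaw tip of the peg's other half (-y side), on the inner face, mid height; its axes are those of that half (the same as the peg's while it is shut).
- peg_arm (a joint): Opening of the peg: 0 shut, 0.5 rad fully open (26 mm at the jaw tips); a spring shuts it.
- card_stand: Stiff white card, 100 mm long, 3 mm thick, upright in a fixed wooden foot; the card's top is 110 mm above the worktop. Origin: under the card's middle, on the worktop. x runs along the card; its free near upright edge is at x = -50 mm. The foot (80 x 70 x 16 mm, with two lips up to 26 mm beside the card) starts 20 mm behind that edge (x = -30 to +50 mm).
- card_edge (a point): Point on the card's near upright edge, mid thickness, 75 mm above the worktop; axes as card_stand (x into the card). A wall shelf hangs 0.43 m above the back of the worktop, its front edge from about x 0.56, y 0.23 to x 1.0, y -0.53: pass it with a short reach when the arm swings over the sink.
- thread_rust: Bystander: thread spool, 30 mm wide, 38 mm high; origin under its centre.
- small_peg: Bystander: small ordinary clothes peg 15 x 72 x 12 mm lying flat; origin under its centre. Not the peg to use.
- amber_dropper: Bystander: dropper bottle, 33 mm wide, 102 mm high; origin under its centre.
- ointment_pot: Bystander: flat round pot, 90 mm wide, 32 mm high, behind the stand; origin under its centre.

How it is judged (in metres and radians):
On the way, in this order (a step that is already met when the one before it is completed fails the run):
1. the cup is nested fully home in the other cup and let go (horizontal distance between cup_near and cup_far below 0.006 m and z of cup_near in the frame of cup_far between 0.018 and 0.033 m and angle between each of cup_near, cup_far's own z axis and vertical below 0.12 rad and contact force between the fingers and cup_near below 0.3 N), for 0.2 s.
2. the big peg is squeezed open and lifted off the worktop (value of joint peg_arm above 0.35 rad and height (world z) of peg above 0.02 m and contact force between the fingers and peg above 2 N), for 0.2 s.
At the end, for the whole second after the job is handed in: Cups still nested (6 mm on centre, inner one 18-33 mm up, 0.12 rad of upright), untouched; peg held in the fingers, open 0.35 rad or more, underside 22-90 mm up, level to 0.35 rad, card edge between the jaws 5-40 mm behind their tips, under 2 N on the card, clear of the cups (all of step 1 and linear speed of cup_near below 0.02 m/s and value of joint peg_arm above 0.35 rad and contact force between the fingers and peg above 2 N and height (world z) of peg between 0.022 and 0.09 m and angle between peg's own z axis and vertical below 0.35 rad and x of card_edge in the frame of peg between 0.01 and 0.045 m and y of card_edge in the frame of peg below 0 m and x of card_edge in the frame of peg_jaw between -0.04 and -0.005 m and y of card_edge in the frame of peg_jaw above 0 m and contact force between peg and card_stand below 2 N and contact force between peg and cup_near below 0.3 N and contact force between peg and cup_far below 0.3 N); the arm keeps its last pose, push and grip.
It fails at once if a bystander was moved by more than 40 mm (distance of any of thread_rust, small_peg, amber_dropper, ointment_pot from where it was at the start of the episode above 0.04 m).
It also fails if it takes over 45 s, if anything falls off the work surface, if the arm or the gripper's body presses on something with over 40 N, if the wrist force passes 120 N, or if a joint passes its speed limit or range.

## Working session

There is one attempt and no reset: what is moved stays moved. The work goes in short steps, each a Python script; the robot and the scene stay as the last script left them, time stands still between calls to the robot, and variables do not carry over. Pictures are saved under pics/ and viewed, at most 10 in all, crops included, and the job is handed in when it is done.

```bash
ls; mkdir -p pics; cat > h.py <<'E'
import numpy as np, cv2
from rig import robot
def info(n):
    c=robot.camera_info(n); f=240/np.tan(np.radians(c["vfov"])/2); return f,c["cx"],c["cy"],np.array(c["view"])
def grab(n,tag):
    im,d=robot.grab_frame(n); np.savez(f"{tag}.npz",im=im,d=d,view=info(n)[3]); cv2.imwrite(f"pics/{tag}.png",im[:,:,::-1]); return im,d
def cloud(n,d,view=None):
    f,cx,cy,V=info(n); V=V if view is None else view
    v,u=np.mgrid[:480,:640]
    P=np.stack([(u-cx)/f*d,(v-cy)/f*d,d,np.ones_like(d)],-1)@np.linalg.inv(V).T
    return P[...,:3]
E
python3 - <<'E'
from h import *
for n in("scene","top"):
    print(n,robot.camera_info(n)); grab(n,n+"0")
print(robot.read_t(),robot.read_tcp_rot())
E
```

```text
pics
scene {'vfov': 52.871534219639464, 'cx': 327.33230656494686, 'cy': 235.29824559532858, 'view': array([[ 0.60057459, -0.79956144, -0.00341635, -0.49401575],
       [-0.60719202, -0.45329187, -0.65256749,  0.31699038],
       [ 0.5202192 ,  0.39398983, -0.7577229 ,  0.6743013 ],
       [ 0.        ,  0.        ,  0.        ,  1.        ]])}
top {'vfov': 47.58842161986341, 'cx': 320.33220420744874, 'cy': 247.91531727193595, 'view': array([[ 0.01174693, -0.99990917, -0.0066082 , -0.21274942],
       [-0.99938695, -0.01152231, -0.03305983,  0.57364479],
       [ 0.03298069,  0.0069925 , -0.99943153,  0.90402094],
       [ 0.        ,  0.        ,  0.        ,  1.        ]])}
0.1 [[-9.22742345e-01 -3.85416765e-01 -6.94321467e-04]
 [-3.85417367e-01  9.22741419e-01  1.31431437e-03]
 [ 1.34120383e-04  1.48037707e-03 -9.99998895e-01]]
```

View pics/scene0.png

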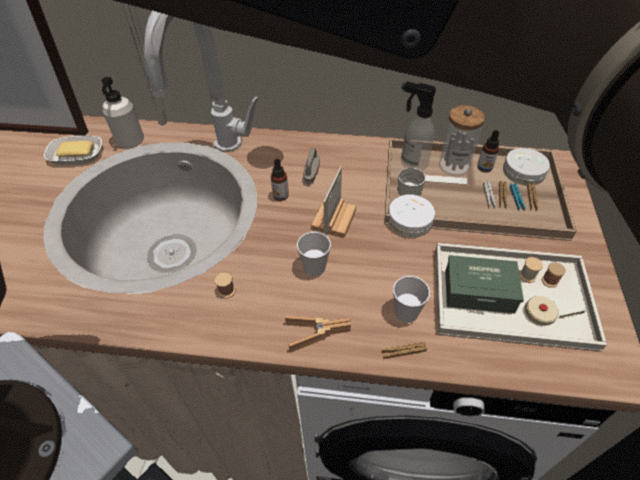

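View pics/top0.png

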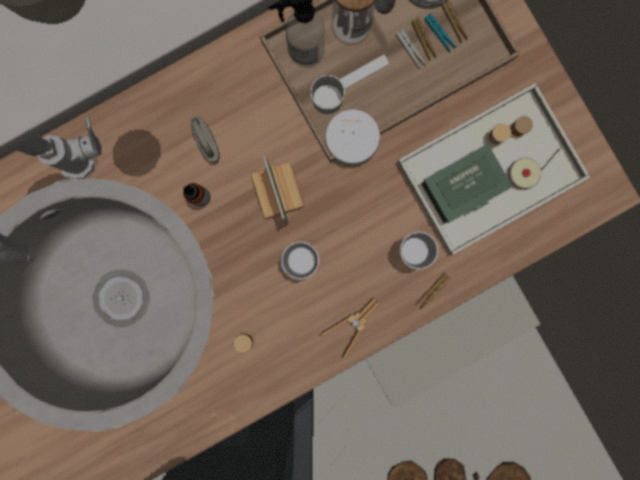

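The scene picture shows cup_near at about (314,255), cup_far at (409,300), the big peg at (318,330) with its tails to the left, and the card's near edge at about (327,225). The top picture shows cup_near at (300,261), cup_far at (418,251), the peg pivot at (356,323) with jaws toward (376,300) and tails at (322,334) and (346,356), and the card from (266,157) to (284,220).

```bash
cat > m.py <<'E'
from h import *
def circ(P):
    xy=P[:,:2]; 
    c=np.linalg.lstsq(np.c_[2*xy,np.ones(len(xy))],(xy**2).sum(1),rcond=None)[0]
    return c[:2],np.sqrt(c[2]+c[:2]@c[:2])
def box(u,v,r):
    m=np.zeros((480,640),bool); m[v-r:v+r,u-r:u+r]=1; return m
E
python3 - <<'E'
from m import *
np.set_printoptions(precision=4,suppress=True)
D={n:np.load(n+"0.npz") for n in("top","scene")}
C={n:cloud(n,D[n]["d"]) for n in D}
B={"top":dict(near=(300,261,28),far=(418,251,28),peg=(350,327,36),card=(277,190,38)),
   "scene":dict(near=(314,255,27),far=(409,300,27),peg=(318,330,36),card=(332,205,40))}
for n in D:
    print(n,"valid",(D[n]["d"]>0).mean())
    for k in("near","far"):
        P=C[n][box(*B[n][k])&(D[n]["d"]>0)]
        print(k,"ztop pct",np.percentile(P[:,2],[1,50,90,95,98,99.5]))
        z=np.percentile(P[:,2],99)
        R=P[(P[:,2]>z-.008)]
        print("  rim circ",*circ(R),len(R), "mid-range",(R.min(0)+R.max(0))/2)
    P=C[n][box(*B[n]["peg"])&(D[n]["d"]>0)]
    print("peg z",np.percentile(P[:,2],[1,50,90,95,98,99.5]))
    Q=P[(P[:,2]>.012)&(P[:,2]<.035)]; print(len(Q),Q.min(0),Q.max(0))
    P=C[n][box(*B[n]["card"])&(D[n]["d"]>0)]
    Q=P[(P[:,2]>.09)]; print("card z",np.percentile(Q[:,2],[1,50,99]),len(Q),Q.min(0),Q.max(0),np.cov(Q[:,:2].T))
a=cv2.imread("pics/top0.png"); b=cv2.imread("pics/scene0.png")
cr=lambda i,u,v,w,h,s:cv2.resize(i[v:v+h,u:u+w],None,fx=s,fy=s,interpolation=cv2.INTER_CUBIC)
cv2.imwrite("pics/crops.png",np.vstack([np.hstack([cr(a,305,285,80,60,5)[:300],cr(a,240,145,80,60,5)[:300]])[:, :800],np.hstack([cr(b,280,305,80,60,5),cr(b,300,165,80,60,5)])]))
E
```

```text
top valid 0.9958919270833333
near ztop pct [-0.0036  0.001   0.0527  0.0656  0.0678  0.0693]
  rim circ [ 0.5554 -0.1746] 0.02813475490217769 222 mid-range [ 0.5556 -0.174   0.0661]
far ztop pct [-0.0037  0.0018  0.0534  0.0658  0.068   0.0697]
  rim circ [ 0.5732 -0.3604] 0.028181019261187358 229 mid-range [ 0.5735 -0.3605  0.0666]
peg z [-0.874  -0.0001  0.0207  0.0236  0.0248  0.0262]
626 [ 0.397  -0.3036  0.012 ] [ 0.4943 -0.2089  0.0286]
card z [0.0906 0.109  0.1123] 176 [ 0.6166 -0.1521  0.09  ] [ 0.7116 -0.1191  0.1124] [[0.0008 0.0002]
 [0.0002 0.0001]]
scene valid 0.9959440104166667
near ztop pct [-0.0032  0.001   0.0582  0.0643  0.0672  0.0682]
  rim circ [ 0.5525 -0.173 ] 0.02826730553212677 253 mid-range [ 0.553  -0.1729  0.0647]
far ztop pct [-0.0034  0.0009  0.0598  0.0656  0.0674  0.0683]
  rim circ [ 0.5703 -0.3587] 0.028327708957774374 287 mid-range [ 0.5698 -0.3586  0.0648]
peg z [-0.0033 -0.0002  0.0205  0.023   0.0241  0.0251]
792 [ 0.3929 -0.302   0.0121] [ 0.4921 -0.2064  0.0275]
card z [0.0903 0.1037 0.1111] 186 [ 0.6139 -0.1501  0.0901] [ 0.7081 -0.1189  0.1113] [[0.0008 0.0003]
 [0.0003 0.0001]]
```

View pics/crops.png

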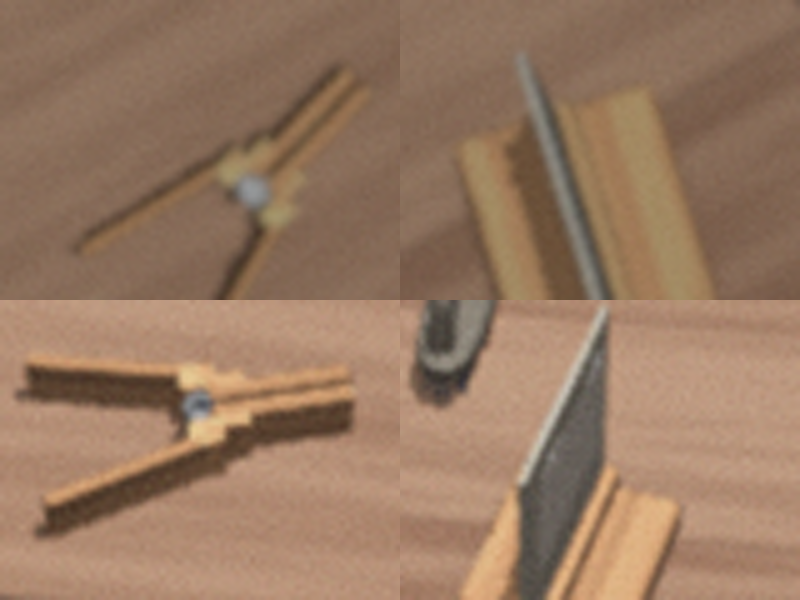

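The crops show the peg's silver pivot at about (355.6,323) and its jaw tips around (376,301) in the top view. The card's top edge and foot are clear in both views. Both views put the rims at 68 mm, the peg top at 24 mm and the card top at 110 mm, as in the text. Next I measure the peg axis and card line in both views.

```bash
cat >> m.py <<'E'
def pegmid(Q,ang):
    for _ in range(4):
        a=np.array([np.cos(ang),np.sin(ang)]);b=np.array([-a[1],a[0]])
        x=Q@a;y=(Q-np.median(Q,0))@b
        jaw=Q[x>x.max()-.012]; m0=jaw.mean(0); y=(Q-m0)@b
        T=[Q[s*y>.012] for s in(1,-1)]
        t=[q[(q@a)<(q@a).min()+.008].mean(0) for q in T]
        tm=(t[0]+t[1])/2; d=m0-tm; ang=np.arctan2(d[1],d[0])
    a=np.array([np.cos(ang),np.sin(ang)])
    tailend=np.mean([(q@a).min() for q in T]); jawend=(Q@a).max()
    lin=lambda s:tm+a*(s-tm@a)
    return np.degrees(ang),lin(jawend),lin(tailend),np.linalg.norm(t[0]-t[1]),jawend-tailend
def line(Q):
    vx,vy,x,y=cv2.fitLine(Q.astype(np.float32),cv2.DIST_HUBER,0,.01,.01).ravel()
    a=np.array([vx,vy])*np.sign(vx); c=np.array([x,y]); s=(Q-c)@a
    return np.degrees(np.arctan2(*a[::-1])),c+a*s.min(),s.max()-s.min(),((Q-c)@np.array([-a[1],a[0]])).std()
E
python3 - <<'E'
from m import *
np.set_printoptions(precision=4,suppress=True)
for n,pb,cb in(("top",(350,327,36),(277,190,38)),("scene",(318,330,38),(332,205,42))):
    z=np.load(n+"0.npz"); C=cloud(n,z["d"]); ok=z["d"]>0
    Q=C[box(*pb)&ok]; Q=Q[(Q[:,2]>.019)&(Q[:,2]<.03)][:,:2]; print(n,"peg",len(Q),pegmid(Q,-.75))
    f,cx,cy,V=info(n); hs=cv2.cvtColor(z["im"],cv2.COLOR_RGB2HSV)
    m=ok&box(*cb); Q=C[m]; 
    E=Q[(Q[:,2]>.102)&(Q[:,2]<.116)]; print("card top",line(E[:,:2]))
    # all card pts
    A=Q[(Q[:,2]>.04)&(Q[:,2]<.116)]; print("card all",line(A[:,:2]),len(A))
R=robot.read_tcp_rot()
def ori(yaw):  # tool z down, tool y at yaw(deg)
    y=np.array([np.cos(np.radians(yaw)),np.sin(np.radians(yaw)),0]);z=np.array([0,0,-1.]);return np.c_[np.cross(y,z),y,z]
for p,yaw in(([.554,-.174,.15],106),([.554,-.174,.15],-74),([.5715,-.3595,.2],106),([.5715,-.3595,.2],-74),([.42,-.26,.15],45),([.42,-.26,.15],-135),([.55,-.173,.15],106),([.55,-.173,.15],-74)):
    print(yaw,p,robot.ik(p,ori(yaw)))
E
```

```text
top peg 557 (np.float64(-43.25271759650854), array([ 0.4906, -0.2992]), array([ 0.4148, -0.228 ]), np.float64(0.05058467138067958), np.float64(0.10403284767133042))
card top (np.float32(18.20674), array([ 0.6167, -0.1511]), np.float64(0.09966546587899341), np.float64(0.0009399817174861548))
card all (np.float32(17.901402), array([ 0.6169, -0.1519]), np.float64(0.09971982138338475), np.float64(0.0010381876421873262)) 255
scene peg 585 (np.float64(-43.55677340696825), array([ 0.4872, -0.2983]), array([ 0.4117, -0.2266]), np.float64(0.050578393138552454), np.float64(0.10413313777740918))
card top (np.float32(17.997738), array([ 0.6142, -0.1498]), np.float64(0.09797355600300656), np.float64(0.0008684133566914717))
card all (np.float32(17.914701), array([ 0.5408, -0.1737]), np.float64(0.23412107717549063), np.float64(0.01909931584781903)) 914
106 [0.554, -0.174, 0.15] [  1.8506  13.7206 -15.2983   0.     -60.9811 -75.8506]
-74 [0.554, -0.174, 0.15] [  1.8506  13.7206 -15.2983   0.     -60.9811 104.1494]
106 [0.5715, -0.3595, 0.2] [-15.6681  20.4443   1.0212   0.     -70.577  -58.3319]
-74 [0.5715, -0.3595, 0.2] [-15.6681  20.4443   1.0212   0.     -70.577  121.6681]
45 [0.42, -0.26, 0.15] [  -8.9115    5.5429  -25.5255    0.      -58.9316 -126.0885]
-135 [0.42, -0.26, 0.15] [ -8.9115   5.5429 -25.5255   0.     -58.9316  53.9115]
106 [0.55, -0.173, 0.15] [  1.9695  13.3438 -15.8061   0.     -60.8501 -75.9695]
-74 [0.55, -0.173, 0.15] [  1.9695  13.3438 -15.8061   0.     -60.8501 104.0305]
```

```bash
cat >> h.py <<'E'
def ori(yaw):
    y=np.array([np.cos(np.radians(yaw)),np.sin(np.radians(yaw)),0]);z=np.array([0,0,-1.]);return np.c_[np.cross(y,z),y,z]
np.set_printoptions(precision=4,suppress=True)
E
python3 - <<'E'
from h import *
for n,p in(("top",(355.6,323)),("scene",(280+199/5,305+105/5))):
    f,cx,cy,V=info(n);W=np.linalg.inv(V);r=W[:3,:3]@[(p[0]-cx)/f,(p[1]-cy)/f,1];o=W[:3,3];print("pivot",o+r*(.025-o[2])/r[2])
O=ori(108)
robot.goto([.554,-.1738,.16],O)
robot.servo_line([.554,-.1738,.052],speed=.12)
print(robot.read_position(),robot.read_force(),robot.read_t())
robot.move_gripper(0.0)
print("w",robot.read_grip_width(),robot.read_finger_force(),robot.read_force())
robot.servo_line([.554,-.1738,.157],speed=.12)
print("w",robot.read_grip_width(),robot.read_finger_force(),robot.read_t())
grab("scene","scene1");grab("top","top1")
E
```

```text
pivot [ 0.4531 -0.2654  0.025 ]
pivot [ 0.4499 -0.2647  0.025 ]
[ 0.5546 -0.1739  0.0527] [ 0.1758 -0.1904 -0.9293] 3.0917
w 0.009107485715766915 0.0 [-0.9992  0.0233  0.0448]
w 0.00432295811170393 0.0 5.5417
```

View pics/scene1.png

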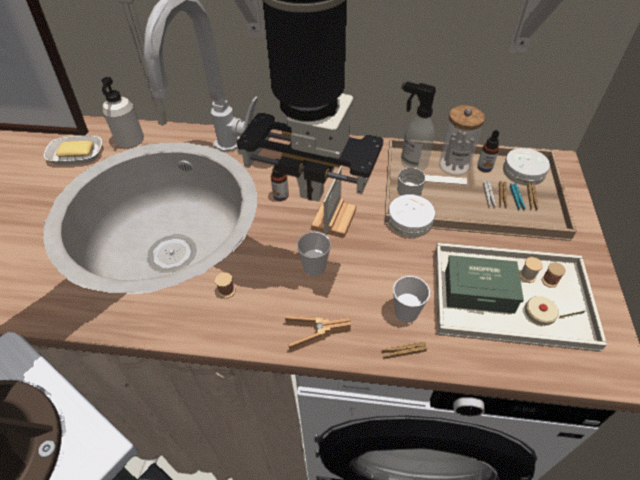

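The cup still stands at (314,255) and the shut gripper is above it, so the grip missed. I check the real fingertip position and the cup in the clouds.

```bash
python3 - <<'E'
from m import *
p=robot.read_position();print(p);print(robot.read_tcp_rot())
for n in("scene","top"):
    f,cx,cy,V=info(n);q=V@[*p,1];print(n,"TCP px",f*q[0]/q[2]+cx,f*q[1]/q[2]+cy)
z=np.load("scene1.npz");C=cloud("scene",z["d"])
m=box(312,180,30)&(z["d"]>0);P=C[m];P=P[np.linalg.norm(P[:,:2]-p[:2],axis=1)<.05]
print("finger low z",np.percentile(P[:,2],[0,1,5,20,50]),len(P)); L=P[P[:,2]<np.percentile(P[:,2],3)];print(L.mean(0))
P=C[box(314,255,27)&(z["d"]>0)];R=P[P[:,2]>np.percentile(P[:,2],99)-.008];print(circ(R),np.percentile(P[:,2],99))
robot.move_gripper(1.0);print(robot.read_grip_width());grab("scene","scene2")
a=cv2.imread("pics/scene1.png")[90:290,220:400];b=cv2.imread("pics/scene2.png")[90:290,220:400]
cv2.imwrite("pics/g.png",cv2.resize(np.hstack([a,b]),None,fx=2.2,fy=2.2))
E
```

```text
[ 0.5534 -0.1737  0.156 ]
[[-0.9511 -0.3089 -0.0018]
 [-0.3089  0.9511  0.0001]
 [ 0.0017  0.0007 -1.    ]]
scene TCP px 312.84461405487133 209.12411050104336
top TCP px 296.4654638476868 260.3189095480974
finger low z [0.1866 0.1905 0.1974 0.2232 0.2739] 1938
[ 0.5443 -0.1777  0.1911]
(array([ 0.5524, -0.173 ]), np.float64(0.028241222429220357)) 0.06793681740539312
0.999000006484393
```

View pics/g.png

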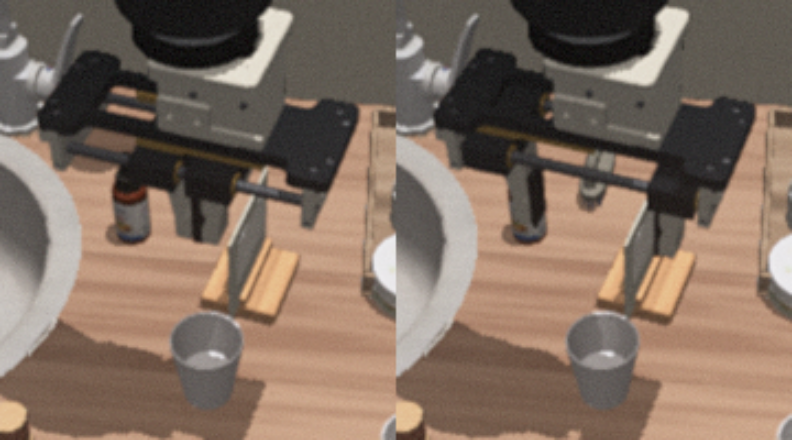

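The picture shows the tips clearly higher than the reported TCP: scene depth puts them about 33 mm above it, while x and y agree. The reported TCP is therefore about 33 mm too far along the tool. I grip again with that offset and check the hold before lifting.

```bash
python3 - <<'E'
from h import *
robot.servo_line([.5535,-.1738,.022],speed=.12)
print(robot.read_position(),robot.read_force(),robot.read_t())
robot.move_gripper(0.0)
w=robot.read_grip_width();print("w",w,w*88,robot.read_finger_force(),robot.read_force())
if w>.5:
    robot.servo_line([.5535,-.1738,.122],speed=.12)
    print("w",robot.read_grip_width(),robot.read_finger_force(),robot.read_force())
grab("scene","scene3");print(robot.read_t())
cv2.imwrite("pics/s3.png",cv2.resize(cv2.imread("pics/scene3.png")[90:310,220:440],None,fx=2.5,fy=2.5))
E
```

```text
[ 0.5541 -0.1738  0.0227] [0.4675 0.3009 0.7128] 8.4083
w 0.651870253025342 57.364582266230094 30.00026465859264 [-0.0007  1.0016  1.8554]
w 0.6537178286216632 29.99974161735736 [-0.3571  0.3558 -0.5065]
10.05
```

View pics/s3.png

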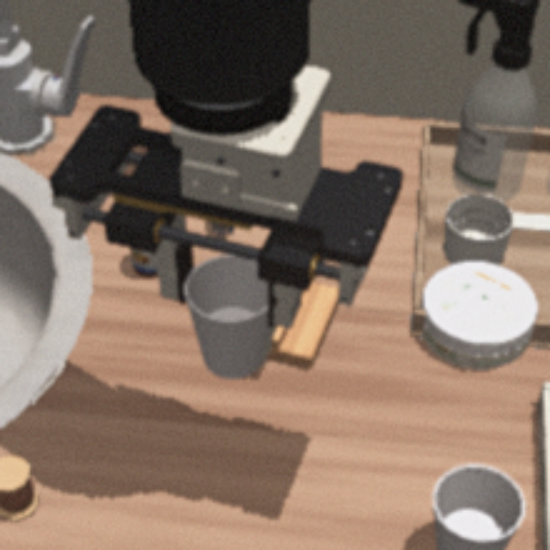

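The crop shows the cup held upright between the fingers, its rim around (312,204) full-frame, with cup_far below at (409,300). I measure the held cup's axis, then carry it over and lower it.

```bash
python3 - <<'E'
from m import *
z=np.load("scene3.npz");C=cloud("scene",z["d"]);hs=cv2.cvtColor(z["im"],cv2.COLOR_RGB2HSV)
p=robot.read_position()
def axis(P,foot,R0):
    out=[]
    for h in(.012,.028,.044):
        Q=P[abs(P[:,2]-foot-h)<.008][:,:2]
        r=.02+.01*h/.068
        from scipy.optimize import least_squares
        s=least_squares(lambda c:np.linalg.norm(Q-c,axis=1)-r,R0,loss="soft_l1",f_scale=.001);out.append(s.x);
    return np.array(out)
def sel(c,uv):
    P=c[box(*uv)]; return P
P=C[box(312,216,34)];P=P[(np.linalg.norm(P[:,:2]-[.553,-.173],axis=1)<.034)&(P[:,2]>.05)]
print("z",np.percentile(P[:,2],[1,3,10])); print("held",axis(P,.1,[.553,-.173]))
Z=np.load("scene0.npz");C0=cloud("scene",Z["d"])
for nm,uv,c in(("near",(314,255,30),[.5525,-.173]),("far",(409,300,30),[.57,-.3587])):
    P=C0[box(*uv)];P=P[(np.linalg.norm(P[:,:2]-c,axis=1)<.034)&(P[:,2]>.004)];print(nm,axis(P,0,c))
print(p)
E
```

```text
z [0.1013 0.106  0.1199]
held [[ 0.5524 -0.1725]
 [ 0.5515 -0.1736]
 [ 0.5516 -0.1737]]
near [[ 0.5532 -0.1723]
 [ 0.5514 -0.1739]
 [ 0.5521 -0.1731]]
far [[ 0.5713 -0.3586]
 [ 0.5681 -0.3598]
 [ 0.5698 -0.3591]]
[ 0.5528 -0.1737  0.121 ]
```

```bash
python3 - <<'E'
from m import *
X,Y=.5712,-.3594
robot.servo_line([X,Y,.122],speed=.15)
f0=robot.read_force();print(robot.read_position(),f0)
robot.servo_line([X,Y,.060],speed=.08);print(robot.read_position()[2],robot.read_force()-f0)
for z in np.arange(.056,.0455,-.002):
    robot.servo_line([X,Y,z],speed=.05);df=robot.read_force()-f0;print(round(z,4),robot.read_position()[2],df)
    if df[2]>5: break
robot.move_gripper(1.0);print(robot.read_grip_width(),robot.read_finger_force(),robot.read_force()-f0,robot.read_t())
robot.servo_line([X,Y,.15],speed=.15)
robot.goto([.4244,-.2382,.16],ori(46.6))
print(robot.read_position(),robot.read_t())
im,d=grab("scene","scene4");C=cloud("scene",d)
P=C[box(408,285,36)];P=P[(np.linalg.norm(P[:,:2]-[.57,-.3587],axis=1)<.04)];print("cup z",np.percentile(P[:,2],[95,98,99.5]))
R=P[P[:,2]>np.percentile(P[:,2],99)-.008];print(circ(R))
cv2.imwrite("pics/s4.png",cv2.resize(im[190:390,240:480,::-1],None,fx=3,fy=3))
E
```

```text
[ 0.5713 -0.3587  0.1221] [ 0.0933 -0.1046 -1.1834]
0.06045166913604972 [-0.182   0.408   0.8041]
0.056 0.05609523972074279 [-1.17    0.2564  0.4975]
0.054 0.05391608357956285 [-1.0463  0.3557 -0.0261]
0.052 0.0518196925566549 [0.4782 0.3444 0.1553]
0.05 0.04979472647426382 [-0.4891 -1.1011 -0.0724]
0.048 0.048195555158112996 [-0.0333  0.1743  1.8818]
0.046 0.04805684335556477 [-2.4881  2.7488 13.2863]
0.9968552655160678 0.0 [-0.3802  0.0416  2.0728] 14.6
[ 0.4248 -0.2384  0.1598] 16.575
cup z [0.0925 0.0938 0.0945]
(array([ 0.5705, -0.3586]), np.float64(0.028309672509649247))
```

View pics/s4.png

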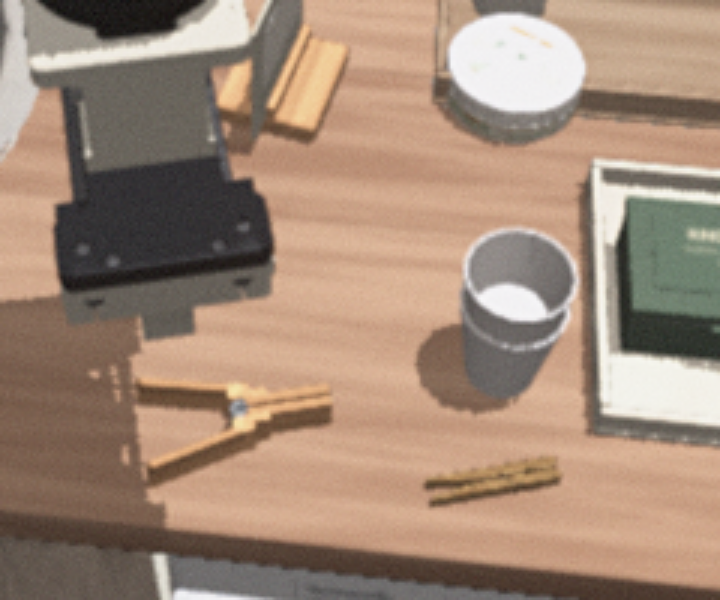

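The crop shows cup_near sitting straight in cup_far, with the upper rim at (520,270) in the crop. Depth puts that rim at 94 mm (68 + 26) and the centre on cup_far. The peg is unmoved. Next is the peg grip, with a guarded touch to find the true tip height.

```bash
python3 - <<'E'
from m import *
X,Y=.4228,-.2372
robot.move_gripper(.85)
robot.servo_line([X,Y,-.020],ori(46.6),speed=.15)
f0=robot.read_force();print(robot.read_position(),f0)
for z in np.arange(-.022,-.0425,-.002):
    robot.servo_line([X,Y,z],speed=.05);df=robot.read_force()-f0;print(round(z,4),robot.read_position()[2],df)
    if df[2]>4: break
zc=robot.read_position()[2]
robot.servo_line([X,Y,zc+.003],speed=.05)
robot.move_gripper(0.0);w=robot.read_grip_width();print("touch",zc,"w mm",w*88,robot.read_finger_force(),robot.read_force()-f0,robot.read_t())
grab("scene","scene5")
robot.servo_line([X,Y,zc+.055],speed=.1);print(robot.read_grip_width()*88,robot.read_finger_force(),robot.read_t())
im,d=grab("scene","scene6");im2,_=grab("top","top6")
print(robot.read_position())
cv2.imwrite("pics/s6.png",np.hstack([cv2.resize(im[240:390,250:380,::-1],None,fx=3,fy=3),cv2.resize(im2[240:390,280:410,::-1],None,fx=3,fy=3)]))
E
```

```text
[ 0.4234 -0.2373 -0.0194] [ 0.7137 -0.7009  0.6418]
-0.022 -0.02164697861519501 [-0.6113  0.13   -0.6804]
-0.024 -0.024062395346507857 [-0.5366  1.3818 -0.3644]
-0.026 -0.026157570736154594 [-0.3927  0.3936 -0.3247]
-0.028 -0.028157275878198378 [-0.2682  1.3465 -0.0657]
-0.03 -0.029988373635146018 [0.0031 0.613  0.1195]
-0.032 -0.030192205520066344 [-7.1556  6.8212 27.8322]
touch -0.030192205520066344 w mm 28.14311043194878 29.775100350379944 [-1.9914  1.1587 -0.6089] 21.0417
28.211778588394015 29.774946570396423 21.7583
[ 0.4222 -0.2371  0.0241]
```

View pics/s6.png

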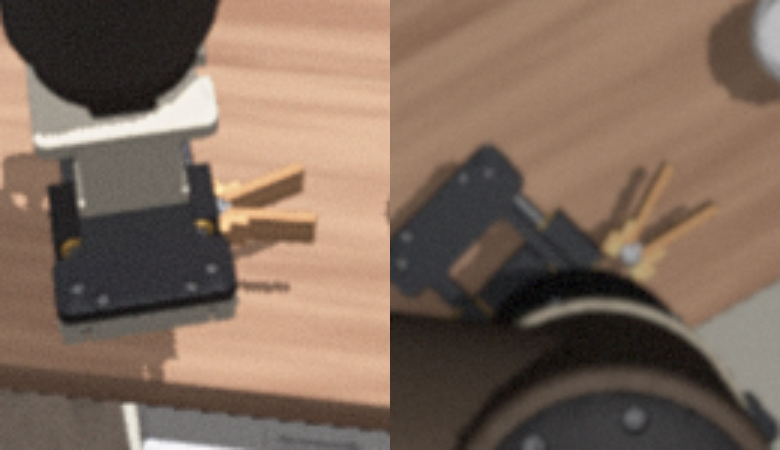

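The crop shows the peg squeezed open and lifted level. Jaw tips are at full-frame scene (351,297) and (355,314), top (372,295) and (387,308); the pivot is at scene (324,309), top (360,324). I measure its height and jaws in both views.

```bash
python3 - <<'E'
from m import *
p=robot.read_position();R=robot.read_tcp_rot();yw=np.degrees(np.arctan2(R[1,1],R[0,1]))-90;print(p,"peg axis nominal",yw)
for n,b in(("scene",(340,307,24)),("top",(374,305,22))):
    z=np.load(n+"6.npz");C=cloud(n,z["d"]);P=C[box(*b)&(z["d"]>0)]
    P=P[(P[:,2]>.03)&(P[:,2]<.1)&(np.linalg.norm(P[:,:2]-p[:2],axis=1)>.045)&(np.linalg.norm(P[:,:2]-p[:2],axis=1)<.12)]
    print(n,"z pct",np.percentile(P[:,2],[5,20,50,80,95]),len(P))
    Q=P[P[:,2]>np.percentile(P[:,2],95)-.008]
    # in tool frame: forward a, lateral b
    t=np.radians(yw);a=np.array([np.cos(t),np.sin(t)]);l=np.array([-a[1],a[0]])
    f=(Q[:,:2]-p[:2])@a;s=(Q[:,:2]-p[:2])@l
    print(" fwd max",np.percentile(f,[95,99,100]),"lat",s.min(),s.max())
    for lo in(.05,.06,.07,.08):
        k=(f>lo)&(f<lo+.01)
        if k.sum()>4:
            ss=s[k];m=ss.mean();print("  ",lo,k.sum(),"halves",ss[ss>m].mean(),ss[ss<m].mean(),"mid",(ss[ss>m].mean()+ss[ss<m].mean())/2,"z",Q[k,2].mean())
E
```

```text
[ 0.4222 -0.2371  0.0241] peg axis nominal -43.408091011509946
scene z pct [0.0547 0.0606 0.0716 0.0752 0.0765] 622
 fwd max [0.0895 0.0922 0.0928] lat -0.018965267583082673 0.01872289448786295
   0.05 87 halves 0.007318930488904704 -0.008775352347553425 mid -0.0007282109293243609 z 0.07408083600649615
   0.06 69 halves 0.008485675779057459 -0.009996065695622947 mid -0.0007551949582827438 z 0.07374238273798897
   0.07 67 halves 0.011625912205443848 -0.01153058409459004 mid 4.766405542690373e-05 z 0.07389138703666374
   0.08 70 halves 0.014254650930597563 -0.014648643215224168 mid -0.00019699614231330227 z 0.07368863210344628
top z pct [0.0579 0.0715 0.0746 0.0761 0.0774] 417
 fwd max [0.0923 0.0946 0.0953] lat -0.017128547653775226 0.020003485059356355
   0.05 90 halves 0.008342374125309892 -0.0055793931070898944 mid 0.001381490509109999 z 0.0750735997463728
   0.06 56 halves 0.009519604273587676 -0.0072442359465372565 mid 0.0011376841635252098 z 0.07500859232557221
   0.07 61 halves 0.01207467388650925 -0.009428474323256556 mid 0.0013230997816263473 z 0.07495126676139456
   0.08 54 halves 0.01501652344114379 -0.011897738148696388 mid 0.001559392646223701 z 0.07502716277030418
```

```bash
python3 - <<'E'
from m import *
O=ori(108)
robot.servo_line([.4866,-.1923,.0245],O,speed=.05);print(robot.read_position(),robot.read_grip_width()*88,robot.read_finger_force())
f0=robot.read_force()
d=np.array([.9511,.3090,0]);s=np.array([.4866,-.1923,.0245])
robot.servo_line(s+.060*d,speed=.06);robot.dwell(.3)
print(robot.read_position(),robot.read_force()-f0,robot.read_grip_width()*88,robot.read_finger_force(),robot.read_t())
p=robot.read_position()
im,_=grab("scene","scene7");im2,_=grab("top","top7")
l=np.array([-d[1],d[0]])
for n,b in(("scene",(325,222,40)),("top",(288,222,40))):
    z=np.load(n+"7.npz");C=cloud(n,z["d"]);P=C[box(*b)&(z["d"]>0)]
    r=P[:,:2]-p[:2];f=r@d[:2];q=r@l
    pg=(abs(P[:,2]-.0745)<.006)&(f>.06)&(f<.097)&(abs(q)<.022)&(abs(q)>.005)
    print(n,pg.sum(),"tip",np.percentile(f[pg],[95,99]) if pg.sum()>5 else None,"halves",[q[pg&(f>.075)&(g*q>0)].mean() for g in(1,-1)])
    cd=(P[:,2]>.09)&(P[:,2]<.116)&(abs(q)<.02)&(f>.06);print("   card f min",np.percentile(f[cd],[1,5]),"lat",np.median(q[cd&(f<.11)]),cd.sum())
cv2.imwrite("pics/s7.png",np.hstack([cv2.resize(im[160:290,260:390,::-1],None,fx=3,fy=3),cv2.resize(im2[160:290,230:360,::-1],None,fx=3,fy=3)]))
E
```

```text
[ 0.4864 -0.1924  0.0244] 28.284467194680797 29.77519780397415
[ 0.5436 -0.1738  0.0246] [-0.0164  0.5524  0.2979] 28.239877128521634 29.77510303258896 25.0167
scene 0 tip None halves [np.float64(nan), np.float64(nan)]<stdin>:15: RuntimeWarning: Mean of empty slice.
  ret = ret.dtype.type(ret / rcount)
Traceback (most recent call last):
IndexError: index -1 is out of bounds for axis 0 with size 0
```

```bash
python3 - <<'E'
import cv2,numpy as np
im=cv2.imread("pics/scene7.png");im2=cv2.imread("pics/top7.png")
cv2.imwrite("pics/s7.png",np.hstack([cv2.resize(im[120:290,240:390],None,fx=2.6,fy=2.6),cv2.resize(im2[130:300,210:360],None,fx=2.6,fy=2.6)]))
E
```

```text
(no output)
```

View pics/s7.png

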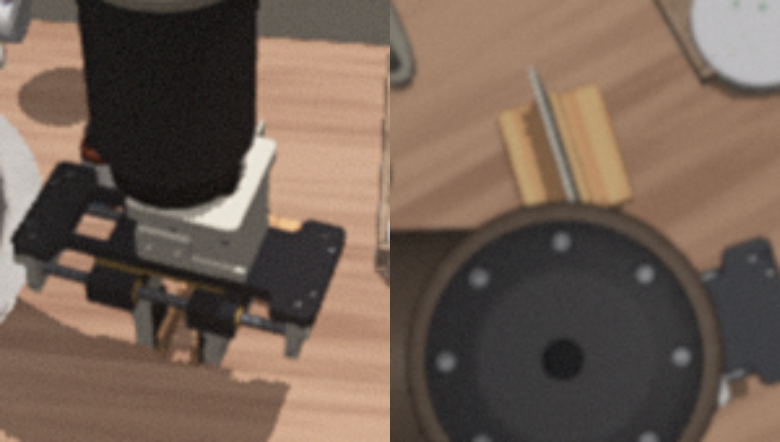

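The arm hides the jaws in both views: scene shows the gripper at about (300,235) and top the flange at (275,268). The top view does show the card upright and unmoved. The measured offsets put the edge about 18 mm behind the tips and within about 1 mm of the middle. The 28 mm grip is steady at 30 N and there is no contact force, so I hand in.

```bash
python3 - <<'E'
from h import *
print(robot.read_force(),robot.read_finger_force(),robot.read_t()); print(robot.job_done())
E
```

```text
[ 0.0295 -0.0684 -1.2841] 29.77517545223236 25.1167
the job is handed in; nothing more can be done
None
```

The job is handed in at 25 s with no verdict returned: the cup is nested fully home and released, and the peg is held open around the card edge, about 18 mm behind its tips. The arm hid the jaws in both final views, so their position is computed from earlier measurements, though no contact force showed.

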